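Stow the keyboard under the printer stand

ROBOT

A 6-joint arm with a two-finger parallel gripper is mounted at the origin on the work surface. World frame = base frame: x ahead of the robot, y to its left, z up, the work surface at z = 0. Lengths are in m, angles in rad, forces in N, time in s.
With the tool pointing down it reaches from about 0.4 to 0.825 m from the base axis. Payload 7 kg.
Tool frame: the origin (TCP) lies midway between the tips of the shut fingers; the grasp point (between the pads) lies 19 mm behind it; y points along the fingers, z is the direction in which the jaws open and shut, and the axes are right-handed (so a half turn about y gives the same grasp; the last joint's range is limited). The gripper opens to 88 mm and grips with 3 to 60 N. Pads are 19 mm wide; open, the fingers measure 130 mm over their backs; the gripper's body (78 mm by 193 mm) begins 47 mm behind the grasp point.
Start: joints at [1.411, 0.359, 0.012, 0, -1.224, -0.288], TCP at [0.292, 0.608, 0.227] pointing down, gripper open.
Joint ranges: [-3.07, 3.07], [-1.43, 2.12], [-1.02, 1.25], [-3.03, 1.67], [-3.05, -0], [-3.03, 3.03]. Speed limits (rad/s): [2.39, 2.39, 3.01, 3.14, 3.14, 3.14].

INTERFACE

Orientations are given as [roll, pitch, yaw] about the fixed x, y, z axes, in that order (R = Rz(yaw) Ry(pitch) Rx(roll)).
In Python, from station import arm gives the robot as it stands.
- The arm moves only by the tool move_arm, never from a script. Its argument "deltas" is a list of rows, each an object with "dp": the shift along the tool's x, y, z in mm, a list of three; "rotation": the turn, a rotation vector about the tool's x, y, z in degrees, a list of three. A call has 1 to 5 rows; each row shifts and turns the pose as measured when the row begins, along the tool's axes as they then stand; what a row does not reach is not made up. A row lasts 1/12 s, in which the tool goes at most 41.7 mm and 7.16 degrees, less where a joint would pass 70% of its speed; a pose out of reach is approached as far as the arm can. A call is refused whole if a number of a shift passes 41.7 or a number of a turn 7.16, either way. A call with a gripper value outside its range is refused whole. "jaw" is the closure in counts, from 0 (fully open) to 255 (shut), set as the call begins (left out, the last holds). The fingers move at their own pace and stop on an object; "squeeze" is the grip in N (left out, the last holds). Time passes only in rows, so rows that do not move let the fingers close. It gives the time, the measured TCP pose, the force and the opening at its end, in the units of the state.
- arm.get_state(): the state, without advancing time (a new reading comes with each control period).
- arm.grab_frame(name): name is "scene" or "top" or "wrist"; returns a dict with "pixels" (480x640x3 uint8, red, green, blue), "z_map" (480x640 float32, m along the optical axis (not along the pixel's ray), 0 where there is no reading), "fx", "fy", "cx", "cy" (pixels), "cam_to_world" (4x4, takes a point from camera to world coordinates); the wrist camera has in their place "mount" (4x4, takes a point from camera to tool coordinates, whose origin is the TCP and whose axes are the tool frame's). Camera axes: x right, y down, z forward; pixel columns grow to the right and rows downward; lengths in m; the calibration is good to about 2 mm. The wrist camera is an equidistant fisheye: a pixel r from the principal point sees the ray r / f radians off the axis. A picture is of the moment at which its call begins: read the wrist's pose just before it.
- arm.job_done(): hands the job in, once; it reports no verdict.
The state is a dict: "t": time; "q": joint angles; "qd": joint speeds; "joint_efforts": joint torques, N m; "eef_pos": TCP position; "ee_rot": TCP orientation; "force": force on the tool from outside, world axes, zero at the start; "moment": the same for the moment, N m; "width": finger opening in m.
Only numpy, scipy, OpenCV 4.12 (cv2) and the standard library are available. Lean on these libraries where they do the work, as an engineer would, in place of code of your own. Each camera call takes 0.05 s, during which the arm holds its last target.

TASK

Clear the nurses' counter for writing: push the keyboard, flat on the counter, into the low gap under the printer stand until its near long edge is square and level with the front edge of the stand's board, no longer sticking out. Only push it with the fingers, never tip, lift or carry it; leave everything else on the counter where it is, and finish clear of it all.

Things in the scene. Friction and masses are not known exactly. Their poses are not given: they have to be found in the camera images.
- keyboard: slim black compact keyboard with grey keys, loose, flat on the counter in front of the stand, 0.35 to 0.6 kg, slides at about 1.5 to 4.5 N. Origin: centre of its underside; x from its near long edge (space-bar side, towards the robot) to its far edge; y along it to the left; z up. Case 115 (x) by 280 (y) by 14 mm high with upright edges; 20 mm high over the keys
- near_left (a point): left corner of the keyboard's near (space-bar) edge, 7 mm above its underside: 57.5 mm back and 140 mm left of the keyboard's origin
- near_right (a point): right corner of the keyboard's near edge, 7 mm above its underside: 57.5 mm back and 140 mm right of the keyboard's origin
- stand: low wooden printer stand, fixed. Origin: at counter level straight below the middle of the front edge of its board; x points into the gap, away from the robot; y to the left along that edge; z up. Under the board, between two side rails, is a straight gap 330 mm wide (y -165 to 165 mm) and 26 mm high, open at front and back
- board_edge (a point): middle of the upright front edge of the stand's board, 35 mm above the counter. Board 366 mm wide, 250 mm deep, from 26 to 44 mm above the counter, on 18 mm thick rails as deep as the board. On it: a label printer 130 mm high (left half, from 92 mm behind the edge), a label roll 40 mm high (right half); the front 85 mm is bare
- mouse: bystander: computer mouse, 104 by 58 by 36 mm high, on the counter to one side of the keyboard; origin: centre of its underside
- stapler: bystander: stapler, 134 by 36 by 54 mm high, on the counter to the other side of the keyboard; origin: centre of its underside
- sanitiser: bystander: upright hand-gel pump bottle, 60 mm across and 148 mm high, on the counter nearer the robot than the keyboard, to its left or right; origin: centre of its underside
- pen_pot: bystander: pen pot, 76 mm across, pens up to about 165 mm high, on the counter across from the hand-gel bottle, left or right; origin: centre of its underside
- thermometer: bystander: forehead thermometer lying on its side on the counter nearer the robot than the keyboard, left of the middle, about 110 by 140 by 35 mm high; origin: underside, in its barrel

How it is judged:
At the end, for the whole second after the job is handed in: The keyboard lies flat and still in the gap between the rails of the stand, square to the board within 5 degrees; neither near corner sticks out more than 10 mm in front of the board's front edge nor lies more than 20 mm behind it (x of near_left in the frame of stand between -0.01 and 0.02 m and x of near_right in the frame of stand between -0.01 and 0.02 m and y of keyboard in the frame of stand between -0.03 and 0.03 m and angle between the x axis of keyboard and the x axis of stand, either way round below 0.09 rad and angle between keyboard's own z axis and vertical below 0.03 rad and height (world z) of keyboard below 0.004 m and linear speed of keyboard below 0.01 m/s); the robot touches nothing.
It fails at once if the keyboard is tipped (more than 5 degrees) (angle between keyboard's own z axis and vertical above 0.09 rad).
It fails at once if the keyboard is lifted or carried (more than 10 mm) (height (world z) of keyboard above 0.01 m).
It fails at once if the mouse, the stapler or the thermometer is moved more than 20 mm (distance of any of mouse, stapler, thermometer from where it was at the start of the episode above 0.02 m).
It fails at once if the hand-gel bottle or the pen pot is moved more than 20 mm or knocked over (distance of any of sanitiser, pen_pot from where it was at the start of the episode above 0.02 m or angle between any of sanitiser, pen_pot's own z axis and vertical above 0.3 rad).
It also fails if it takes over 72 s, if anything falls off the work surface, if the arm or the gripper's body presses on something with over 40 N, if the wrist force passes 120 N, or if a joint passes its speed limit or range.

## Working session

There is one attempt and no reset: what is moved stays moved. The work goes in short steps, Python scripts to look and compute and a tool call to move; the robot and the scene stay as the last step left them, time stands still between calls to the robot, and variables do not carry over. Pictures are saved under pics/ and viewed, and the job is handed in when it is done.

Besides the shell and the picture viewer there is one more tool, called after "Request:" as name(argument=value, ...), one argument or row to a line, values as JSON. move_arm: Moves the arm, as the interface text tells. Its arguments: {"type":"object","properties":{"deltas":{"type":"array","items":{"type":"object","properties":{"dp":{"type":"array","items":{"type":"number"}},"rotation":{"type":"array","items":{"type":"number"}}}}},"jaw":{"type":"number"},"squeeze":{"type":"number"}},"required":["deltas"]}

```bash
mkdir -p pics; ls
python3 - <<'E'
from station import arm
import cv2,numpy as np
s=arm.get_state();print(s)
for n in("scene","top"):
    f=arm.grab_frame(n);cv2.imwrite(f"pics/{n}0.png",f["pixels"][:,:,::-1]);np.savez(f"{n}0.npz",**f)
    print(n,f["fx"],f["cx"],f["cy"],f["cam_to_world"])
E
```

```text
pics
{'t': 0.0, 'q': array([ 1.41111914e+00,  3.59381820e-01,  1.10578902e-02, -3.57326083e-04,
       -1.22411962e+00, -2.88074727e-01]), 'qd': array([-0.00128926, -0.0022211 ,  0.00011251,  0.00016198,  0.0007724 ,
       -0.00034414]), 'joint_efforts': array([-1.11808067e-04, -5.82728577e+01,  2.93045461e+01,  6.99710771e+00,
        6.76569500e-03, -1.66954387e-04]), 'eef_pos': array([0.29205847, 0.60799029, 0.22562426]), 'ee_rot': array([-1.56912154e+00,  1.45964668e-04,  2.69371917e+00]), 'force': array([-0.30279531, -0.44238307, -0.12783746]), 'moment': array([-0.02470333, -0.02420802, -0.00573139]), 'width': 0.08707535710914992}
scene 448.43218744199834 317.42210907248744 241.880118075575 [[ 0.72260681  0.40419613 -0.56077169  1.10667436]
 [ 0.69112852 -0.40666693  0.59746413 -0.62037117]
 [ 0.01344538 -0.81929695 -0.57321176  0.64165432]
 [ 0.          0.          0.          1.        ]]
top 441.6538637676476 324.64523037896436 245.56423986044322 [[-0.0065141  -0.99507657  0.09889487  0.38828757]
 [-0.99994103  0.00734132  0.008003    0.03254141]
 [-0.00868962 -0.09883691 -0.9950657   1.13112001]
 [ 0.          0.          0.          1.        ]]
```

View pics/scene0.png

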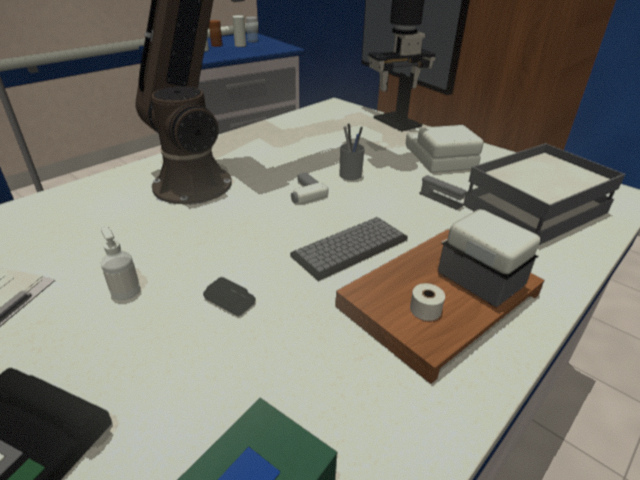

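View pics/top0.png

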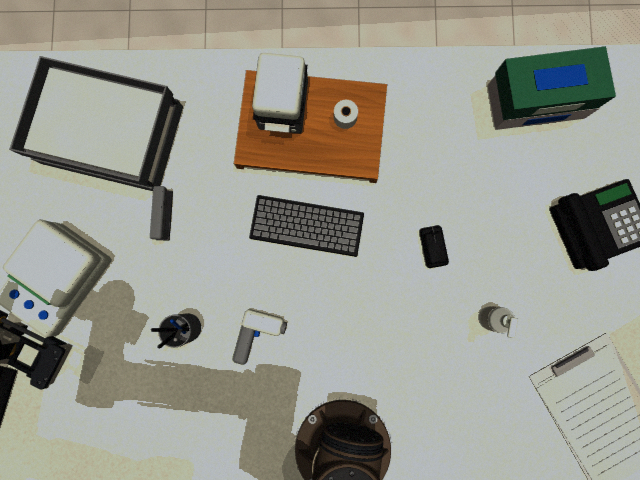

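The top view has +x up and +y to the left. The stand is at about (310,125) and the keyboard at (307,225). The thermometer is at (258,333), the pen pot at (178,328), the stapler at (161,213), the mouse at (434,246) and the bottle at (497,318). I'll enlarge the crop to read the corners.

Run:
```python
import cv2
im=cv2.imread("pics/top0.png")
cv2.imwrite("pics/c1.png",cv2.resize(im[150:270,225:395],None,fx=4.7,fy=4.7,interpolation=cv2.INTER_CUBIC))
im=cv2.imread("pics/scene0.png")
cv2.imwrite("pics/c2.png",cv2.resize(im[205:385,280:550],None,fx=2.95,fy=2.95,interpolation=cv2.INTER_CUBIC))
```

```text
(no output)
```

View pics/c1.png

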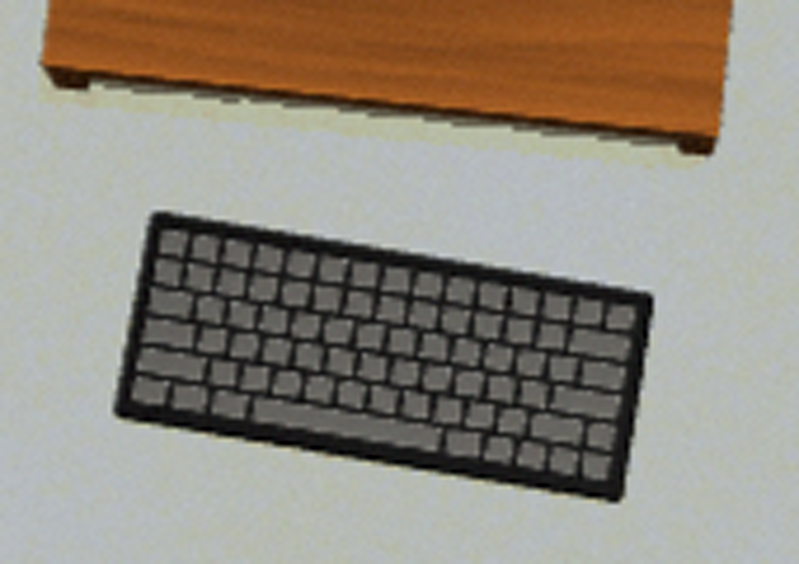

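View pics/c2.png

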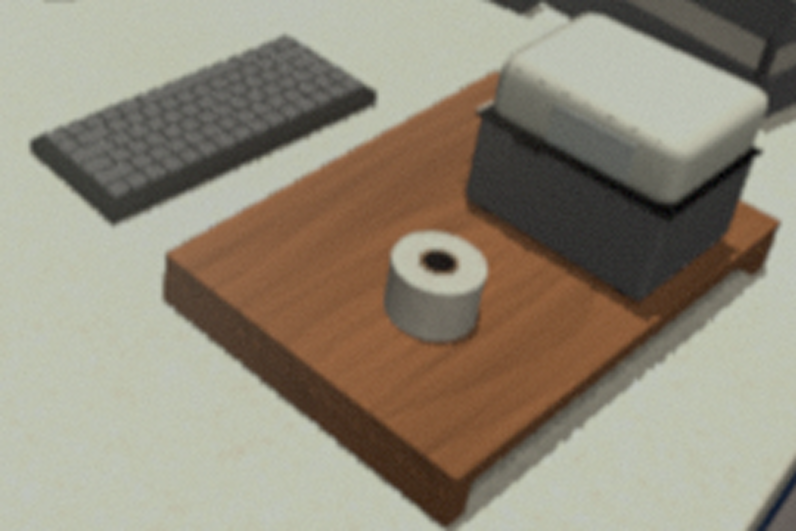

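```bash
cat > h.py <<'E'
import numpy as np
def ray(f,p):
    T=f["cam_to_world"];d=np.array([(p[0]-f["cx"])/f["fx"],(p[1]-f["cy"])/f["fy"],1]);return T[:3,3],T[:3,:3]@d
def onz(f,p,z):
    o,d=ray(f,p);return o+d*(z-o[2])/d[2]
def proj(f,P):
    T=np.linalg.inv(f["cam_to_world"]);c=T[:3,:3]@np.array(P)+T[:3,3];return c[0]/c[2]*f["fx"]+f["cx"],c[1]/c[2]*f["fy"]+f["cy"]
def tri(f,p,g,q):
    o,d=ray(f,p);u,e=ray(g,q);A=np.stack([d,-e],1);s=np.linalg.lstsq(A,u-o,rcond=None)[0]
    a=o+d*s[0];b=u+e*s[1];return (a+b)/2,np.linalg.norm(a-b)
E
cat > m.py <<'E'
from h import *
top=np.load("top0.npz");sc=np.load("scene0.npz")
t=lambda x,y:(225+x/4.7,150+y/4.7); s=lambda x,y:(280+x/2.95,205+y/2.95)
np.set_printoptions(precision=4,suppress=True)
K={}
for n,a,b in [("FL",(153,213),(375,92)),("FR",(652,296),(115,207)),("NR",(622,497),(35,143)),("NL",(116,413),(285,37))]:
    K[n]=onz(top,t(*a),.014);print(n,K[n],*tri(top,t(*a),sc,s(*b)))
print(np.linalg.norm(K["FL"]-K["FR"]),np.linalg.norm(K["NL"]-K["NR"]),np.linalg.norm(K["NL"]-K["FL"]),np.linalg.norm(K["NR"]-K["FR"]))
L=onz(top,t(43,64),.044);R=onz(top,t(717,135),.044)
print(L,R,np.linalg.norm(L-R),tri(top,t(717,135),sc,s(168,257)))
x=np.array([-(R-L)[1],(R-L)[0]]);x/=np.linalg.norm(x);print("stand yaw",np.degrees(np.arctan2(x[1],x[0])))
O=(L+R)[:2]/2;Rm=np.array([x,[-x[1],x[0]]])
print("O",O)
for n in K: print(n,"in stand",Rm@(K[n][:2]-O))
for n in K: pass
v=K["FL"]-K["FR"]+K["NL"]-K["NR"];print("kb yaw",np.degrees(np.arctan2(-v[0],v[1])))
for n,p,z in [("stapler",(161,213),.03),("stapler near",(161,240),.03),("mouse",(434,246),.02),("thermo",(262,333),.02),("thermo near kb edge",(265,309),.02),("pot",(178,328),.05),("bott",(497,318),.07)]:
    P=onz(top,p,z);print(n,P,Rm@(P[:2]-O))
E
python3 m.py
```

```text
FL [0.6306 0.2134 0.014 ] [0.6316 0.2142 0.0104] 0.0006959908806595656
FR [ 0.5824 -0.059   0.014 ] [ 0.5833 -0.058   0.0146] 0.002813362803507931
NR [ 0.4728 -0.0412  0.014 ] [ 0.4751 -0.0395  0.0081] 0.005565241741674019
NL [0.5204 0.2326 0.014 ] [0.5211 0.2336 0.0085] 7.449132926660006e-05
0.2766508471015042 0.27785940470825005 0.11179431877901509 0.11103054242105925
[0.7059 0.2684 0.044 ] [ 0.6639 -0.0925  0.044 ] 0.36340234056122755 (array([ 0.6662, -0.0925,  0.038 ]), np.float64(0.0022346307418542755))
stand yaw -6.646801032660689
O [0.6849 0.0879]
FL in stand [-0.0685  0.1183]
FR in stand [-0.0848 -0.1578]
NR in stand [-0.1958 -0.1528]
NL in stand [-0.1801  0.1246]
kb yaw -9.956571574201798
stapler [0.5836 0.4553 0.03  ] [-0.1431  0.3531]
stapler near [0.5148 0.4532 0.03  ] [-0.2112  0.3431]
mouse [ 0.4956 -0.2344  0.02  ] [-0.1507 -0.3421]
thermo [0.2817 0.1984 0.02  ] [-0.4132  0.0631]
thermo near kb edge [0.3407 0.1914 0.02  ] [-0.3538  0.0629]
pot [0.2977 0.3977 0.05  ] [-0.4204  0.2629]
bott [ 0.3184 -0.3659  0.07  ] [-0.3115 -0.4932]
```

```bash
cat >> h.py <<'E'
from scipy.spatial.transform import Rotation as Ro
O=np.array([.6855,.0879]);YAW=np.radians(-6.65)
ex=np.array([np.cos(YAW),np.sin(YAW)]);ey=np.array([-ex[1],ex[0]])
def sw(x,y): return O+x*ex+y*ey
def plan(state,xy,z,yawdeg=180-6.65):
    R=Ro.from_euler("xyz",state["ee_rot"]);T=Ro.from_euler("xyz",[-90,0,yawdeg],degrees=True)
    d=np.array([*xy,z])-state["eef_pos"]
    print("t %.2f"%state["t"],"pos",state["eef_pos"].round(4),"stand",[round(float(v@(state["eef_pos"][:2]-O)),4) for v in(ex,ey)],"F",state["force"].round(1))
    print("target",np.round([*xy,z],4),"dp now-axes",(R.inv().apply(d)*1e3).round(1),"dp target-axes",(T.inv().apply(d)*1e3).round(1),"rot",np.degrees((R.inv()*T).as_rotvec()).round(2))
E
python3 -c "
from h import *
from station import arm
plan(arm.get_state(),sw(-.135,-.215),.2)"
```

```text
t 0.10 pos [0.2921 0.608  0.2257] stand [-0.451, 0.4711] F [ 0.2 -0.1  0.1]
target [ 0.5265 -0.11    0.2   ] dp now-axes [-522.2   26.6  545.7] dp target-axes [-316.    25.7  686.1] rot [ -0.09 -19.01   0.  ]
```

Request:
move_arm(
  deltas=[
    {"dp": [-20, 0, 25], "rotation": [0, -6.3, 0]},
    {"dp": [-20, 0, 25], "rotation": [0, -6.3, 0]},
    {"dp": [-20, 0, 25], "rotation": [0, -6.3, 0]},
    {"dp": [-15, 0, 38], "rotation": [0, 0, 0]},
    {"dp": [-15, 0, 38], "rotation": [0, 0, 0]},
  ],
  jaw=255,
)

```text
t: 0.52
eef_pos: [0.3442, 0.4385, 0.2204]
ee_rot: [-1.563, -0.002, 3.046]
force: [0.4, 0.7, 0.6]
width: 0.0598
```

```bash
python3 -c "
from h import *
from station import arm
plan(arm.get_state(),sw(-.135,-.215),.2)"
```

```text
t 0.52 pos [0.3442 0.4385 0.2204] stand [-0.3796, 0.3087] F [0.4 0.7 0.6]
target [ 0.5265 -0.11    0.2   ] dp now-axes [-233.8   24.3  528.4] dp target-axes [-244.6   20.4  523.7] rot [-0.46  1.18  0.09]
```

Request:
move_arm(
  deltas=[
    {"dp": [-20, -10, 38], "rotation": [0, 1.2, 0]},
    {"dp": [-20, -10, 38], "rotation": [0, 0, 0]},
    {"dp": [-20, -10, 38], "rotation": [0, 0, 0]},
    {"dp": [-20, -10, 38], "rotation": [0, 0, 0]},
    {"dp": [-20, -10, 38], "rotation": [0, 0, 0]},
  ],
)

```text
t: 0.93
eef_pos: [0.4143, 0.2469, 0.2656]
ee_rot: [-1.556, -0.005, 3.027]
force: [0.5, 0.6, 1.2]
width: 0.0262
```

Request:
move_arm(
  deltas=[
    {"dp": [-20, -10, 38], "rotation": [0, 0, 0]},
    {"dp": [-20, -10, 38], "rotation": [0, 0, 0]},
    {"dp": [-20, -10, 38], "rotation": [0, 0, 0]},
    {"dp": [0, 0, 0], "rotation": [0, 0, 0]},
    {"dp": [0, 0, 0], "rotation": [0, 0, 0]},
  ],
)

```text
t: 1.35
eef_pos: [0.4583, 0.1265, 0.2974]
ee_rot: [-1.558, -0.003, 3.021]
force: [0.2, 0.5, -1.0]
width: 0.0008
```

Run:
```python
from h import *
from station import arm
import cv2
s=arm.get_state();plan(s,sw(-.135,-.215),.2)
f=arm.grab_frame("wrist");cv2.imwrite("pics/w1.png",f["pixels"][:,:,::-1]);np.savez("w1.npz",p=s["eef_pos"],r=s["ee_rot"],**f)
print(f["fx"],f["fy"],f["cx"],f["cy"],f["mount"].round(4))
```

```text
t 1.35 pos [0.4583 0.1265 0.2974] stand [-0.2301, 0.012] F [ 0.2  0.5 -1. ]
target [ 0.5265 -0.11    0.2   ] dp now-axes [-96.5 100.  225.2] dp target-axes [-95.1  97.4 227. ] rot [-0.76 -0.29  0.18]
371.64829954431775 371.64829954431775 316.6746204635181 239.74631019785062 [[-0.000e+00  9.688e-01  2.480e-01 -6.560e-02]
 [-1.200e-03 -2.480e-01  9.688e-01 -1.587e-01]
 [ 1.000e+00 -2.000e-04  1.100e-03 -4.000e-04]
 [ 0.000e+00  0.000e+00  0.000e+00  1.000e+00]]
```

View pics/w1.png

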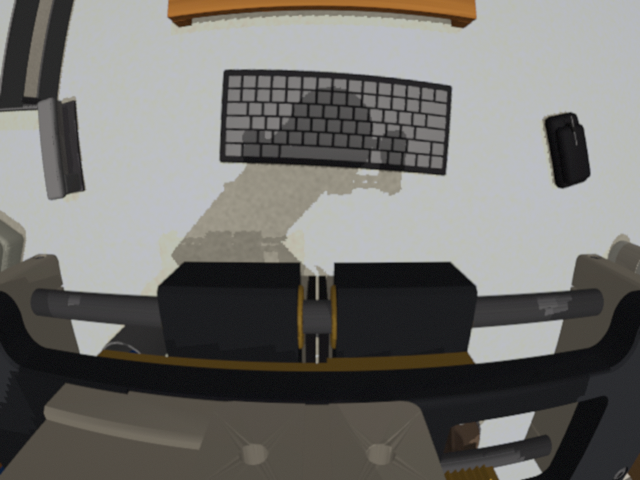

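```bash
cat >> h.py <<'E'
def wonz(f,p,z):
    u=np.array([p[0]-f["cx"],p[1]-f["cy"]]);r=np.hypot(*u);th=r/f["fx"]
    d=np.array([*(u/r*np.sin(th)),np.cos(th)]) if r>0 else np.array([0,0,1.])
    R=Ro.from_euler("xyz",f["r"]).as_matrix();M=f["mount"]
    o=R@M[:3,3]+f["p"];d=R@M[:3,:3]@d
    return o+d*(z-o[2])/d[2]
E
python3 - <<'E'
import cv2
im=cv2.imread("pics/w1.png")
cv2.imwrite("pics/w1c.png",cv2.resize(im[0:190,160:480],None,fx=2.5,fy=2.5,interpolation=cv2.INTER_CUBIC))
E
```

```text
(no output)
```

View pics/w1c.png

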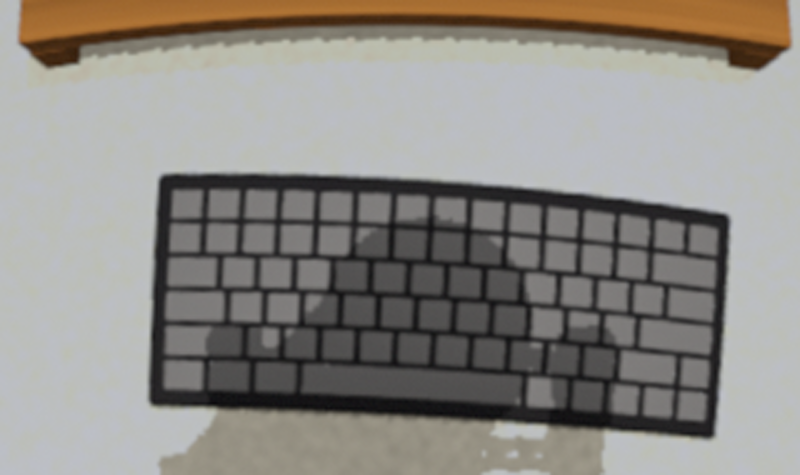

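The wrist crop shows the keyboard corners at FL (162,177), FR (728,214), NR (713,437) and NL (152,404). The rails meet the counter at inner (78,66) and (729,66), outer (40,68) and (768,69).

Run:
```python
from h import *
f=np.load("w1.npz");c=lambda x,y:(160+x/2.5,y/2.5)
np.set_printoptions(precision=4,suppress=True)
st=lambda P:np.array([ex@(P[:2]-O),ey@(P[:2]-O)])
for n,p,z in [("railLi",(78,66),0),("railLo",(40,68),0),("railRi",(729,66),0),("railRo",(768,69),0),("boardL bot",(20,43),.026),("boardR bot",(790,45),.026),("FL",(162,177),.014),("FR",(728,214),.014),("NR",(713,434),.014),("NL",(152,402),.014)]:
    P=wonz(f,c(*p),z);print(n,P,st(P))
```

```text
railLi [0.7027 0.2526 0.    ] [-0.0019  0.1656]
railLo [0.7069 0.2732 0.    ] [-0.0001  0.1865]
railRi [ 0.6661 -0.0778  0.    ] [-0.0001 -0.1669]
railRo [ 0.6651 -0.1003  0.    ] [ 0.0015 -0.1893]
boardL bot [0.7131 0.274  0.026 ] [0.0058 0.188 ]
boardR bot [ 0.6708 -0.1026  0.026 ] [ 0.0075 -0.1909]
FL [0.6299 0.212  0.014 ] [-0.0696  0.1168]
FR [ 0.5836 -0.0593  0.014 ] [-0.0842 -0.158 ]
NR [ 0.4741 -0.04    0.014 ] [-0.1952 -0.1515]
NL [0.5215 0.231  0.014 ] [-0.1795  0.1232]
```

Both views agree to about 2 mm. In the stand frame the keyboard centre is about (-132,-17) mm and it is turned -3.3°. I'll start with a sideways nudge of about 15 mm to the left.

Request:
move_arm(
  deltas=[
    {"dp": [-20, 10, 40], "rotation": [-0.7, 0, 0]},
    {"dp": [-20, 20, 40], "rotation": [0, 0, 0]},
    {"dp": [-20, 20, 40], "rotation": [0, 0, 0]},
    {"dp": [-20, 20, 40], "rotation": [0, 0, 0]},
    {"dp": [-15, 20, 40], "rotation": [0, 0, 0]},
  ],
)

```text
t: 1.82
eef_pos: [0.525, -0.0521, 0.2183]
ee_rot: [-1.576, 0.005, 3.043]
force: [1.1, 1.0, 0.1]
width: 0.0003
```

Request:
move_arm(
  deltas=[
    {"dp": [0, 0, 30], "rotation": [0, 0, 0]},
    {"dp": [0, 0, 0], "rotation": [0, 0, 0]},
  ],
)

```text
t: 1.98
eef_pos: [0.5206, -0.0854, 0.2119]
ee_rot: [-1.574, -0.004, 3.043]
force: [-0.6, 0.2, 0.4]
width: 0.0004
```

Run:
```python
from h import *
from station import arm
s=arm.get_state();plan(s,sw(-.135,-.215),.007)
```

```text
t 1.98 pos [ 0.5206 -0.0854  0.2119] stand [-0.1437, -0.1912] F [-0.6  0.2  0.4]
target [ 0.5265 -0.11    0.007 ] dp now-axes [ -9.2 204.8  24.5] dp target-axes [ -8.7 204.9  23.8] rot [0.16 0.98 0.24]
```

Request:
move_arm(
  deltas=[
    {"dp": [-5, 20, 20], "rotation": [0, 1, 0]},
    {"dp": [-5, 40, 5], "rotation": [0, 0, 0]},
    {"dp": [0, 40, 0], "rotation": [0, 0, 0]},
    {"dp": [0, 40, 0], "rotation": [0, 0, 0]},
    {"dp": [0, 0, 0], "rotation": [0, 0, 0]},
  ],
)

```text
t: 2.4
eef_pos: [0.5302, -0.1085, 0.0671]
ee_rot: [-1.574, -0.001, 3.027]
force: [-1.4, 0.1, -0.9]
width: 0.0002
```

Run:
```python
from h import *
from station import arm
s=arm.get_state();plan(s,sw(-.135,-.215),.007)
```

```text
t 2.40 pos [ 0.5302 -0.1085  0.0671] stand [-0.1315, -0.213] F [-1.4  0.1 -0.9]
target [ 0.5265 -0.11    0.007 ] dp now-axes [ 3.4 60.1  2.2] dp target-axes [ 3.5 60.1  2. ] rot [0.19 0.1  0.06]
```

Request:
move_arm(
  deltas=[
    {"dp": [3, 25, 2], "rotation": [0, 0, 0]},
    {"dp": [0, 20, 0], "rotation": [0, 0, 0]},
    {"dp": [0, 8, 0], "rotation": [0, 0, 0]},
    {"dp": [0, 4, 0], "rotation": [0, 0, 0]},
    {"dp": [0, 0, 0], "rotation": [0, 0, 0]},
  ],
)

```text
t: 2.82
eef_pos: [0.5299, -0.1049, 0.0119]
ee_rot: [-1.572, -0.002, 3.036]
force: [0.2, -0.3, -0.4]
width: 0.0005
```

Run:
```python
from h import *
from station import arm
import cv2
s=arm.get_state();plan(s,sw(-.135,-.178),.006)
f=arm.grab_frame("wrist");cv2.imwrite("pics/w2.png",f["pixels"][:,:,::-1])
f=arm.grab_frame("scene");cv2.imwrite("pics/s2.png",f["pixels"][:,:,::-1])
```

```text
t 2.82 pos [ 0.5299 -0.1049  0.0119] stand [-0.1322, -0.2095] F [ 0.2 -0.3 -0.4]
target [ 0.5308 -0.0733  0.006 ] dp now-axes [  2.5   5.9 -31.5] dp target-axes [  2.8   5.9 -31.5] rot [0.08 0.63 0.12]
```

View pics/w2.png

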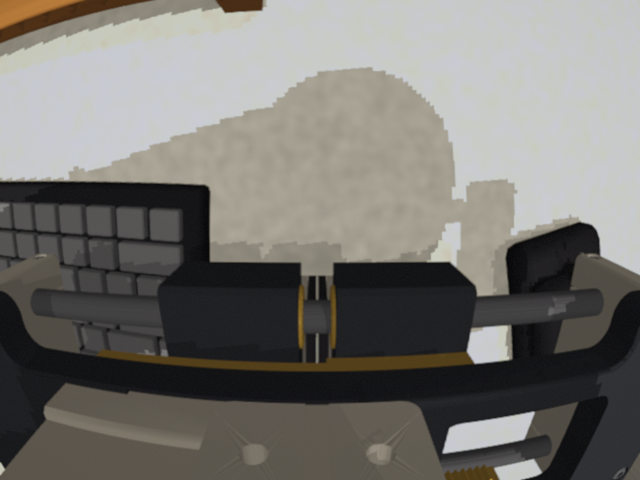

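View pics/s2.png

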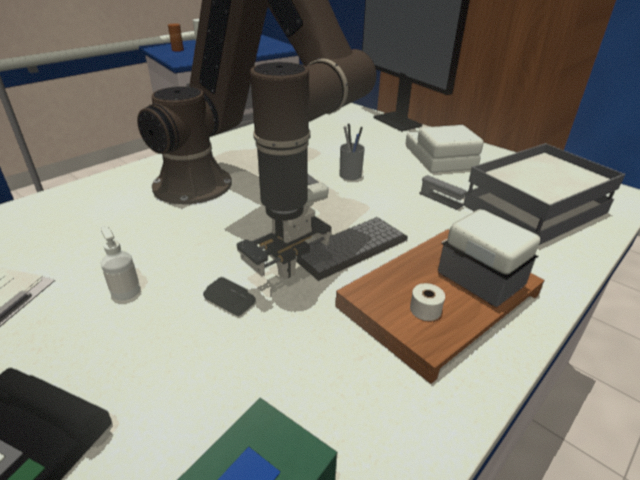

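Request:
move_arm(
  deltas=[
    {"dp": [2, 5, -10], "rotation": [0, 0.6, 0]},
    {"dp": [0, 2, -10], "rotation": [0, 0, 0]},
    {"dp": [0, 0, -6], "rotation": [0, 0, 0]},
    {"dp": [0, 0, -5], "rotation": [0, 0, 0]},
    {"dp": [0, 0, -4], "rotation": [0, 0, 0]},
  ],
)

```text
t: 3.33
eef_pos: [0.5371, -0.0675, 0.0121]
ee_rot: [-1.575, 0.01, 3.027]
force: [-0.3, 0.2, -0.5]
width: -0.0001
```

Run:
```python
from h import *
from station import arm
s=arm.get_state();plan(s,sw(-.135,-.163),.006)
```

```text
t 3.33 pos [ 0.5371 -0.0675  0.0121] stand [-0.1294, -0.1716] F [-0.3  0.2 -0.5]
target [ 0.5325 -0.0584  0.006 ] dp now-axes [ 5.6  6.  -8.6] dp target-axes [ 5.6  6.1 -8.6] rot [ 0.24  0.06 -0.55]
```

```bash
cat > look.py <<'E'
import sys,cv2
from h import *
from station import arm
n,cam=sys.argv[1:3]
s=arm.get_state();plan(s,sw(-.135,-.163),.006)
f=arm.grab_frame(cam);np.savez(n+".npz",p=s["eef_pos"],r=s["ee_rot"],**f);im=f["pixels"][:,:,::-1].copy()
cv2.imwrite(f"pics/{n}.png",im)
if len(sys.argv)>3:
    x0,y0,x1,y1=map(int,sys.argv[3:7]);k=min(800/(x1-x0),600/(y1-y0));print("k",k);cv2.imwrite(f"pics/{n}c.png",cv2.resize(im[y0:y1,x0:x1],None,fx=k,fy=k,interpolation=cv2.INTER_CUBIC))
E
python3 look.py w3 wrist; python3 look.py s3 scene 230 200 390 310
```

```text
t 3.33 pos [ 0.5371 -0.0675  0.0121] stand [-0.1294, -0.1716] F [-0.3  0.2 -0.5]
target [ 0.5325 -0.0584  0.006 ] dp now-axes [ 5.6  6.  -8.6] dp target-axes [ 5.6  6.1 -8.6] rot [ 0.24  0.06 -0.55]
t 3.38 pos [ 0.5372 -0.0672  0.0121] stand [-0.1294, -0.1712] F [-0.8  0.7  1.2]
target [ 0.5325 -0.0584  0.006 ] dp now-axes [ 5.7  6.1 -8.2] dp target-axes [ 5.6  6.1 -8.2] rot [ 0.24  0.07 -0.55]
k 5.0
```

View pics/w3.png

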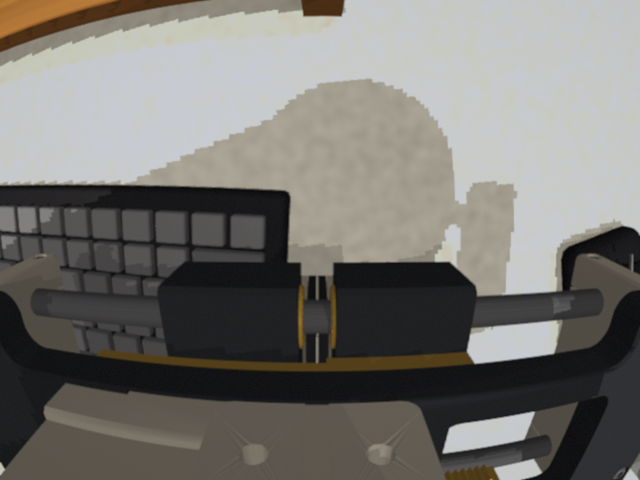

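View pics/s3c.png

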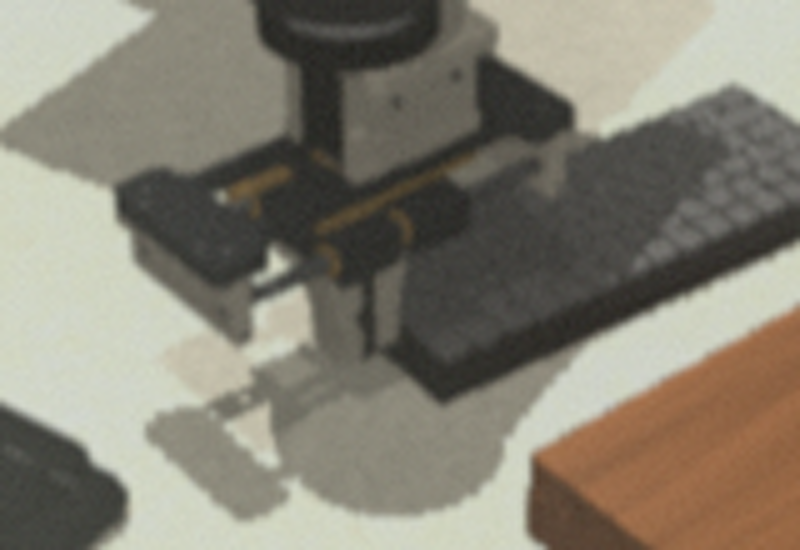

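Request:
move_arm(
  deltas=[
    {"dp": [4, 0, 6], "rotation": [0, 0, -0.5]},
    {"dp": [2, 6, 4], "rotation": [0, 0, 0]},
    {"dp": [0, 5, 0], "rotation": [0, 0, 0]},
    {"dp": [0, 3, 0], "rotation": [0, 0, 0]},
    {"dp": [0, 0, 0], "rotation": [0, 0, 0]},
  ],
)

```text
t: 3.85
eef_pos: [0.5302, -0.0777, 0.0006]
ee_rot: [-1.576, 0.003, 3.028]
force: [0.3, -0.1, 0.5]
width: 0.0003
```

Request:
move_arm(
  deltas=[
    {"dp": [0, -5, 0], "rotation": [0, 0, 0]},
    {"dp": [0, 0, 0], "rotation": [0, 0, 0]},
  ],
)

```text
t: 4.02
eef_pos: [0.53, -0.0783, 0.0055]
ee_rot: [-1.576, 0.002, 3.027]
force: [0.2, -0.4, -0.0]
width: 0.0005
```

```bash
python3 look.py w4 wrist 150 150 350 300
```

```text
t 4.02 pos [ 0.53   -0.0783  0.0055] stand [-0.1352, -0.1831] F [ 0.2 -0.4 -0. ]
target [ 0.5325 -0.0584  0.006 ] dp now-axes [ -0.3  -0.4 -20.1] dp target-axes [ -0.2  -0.5 -20.1] rot [ 0.28  0.11 -0.13]
k 4.0
```

View pics/w4c.png

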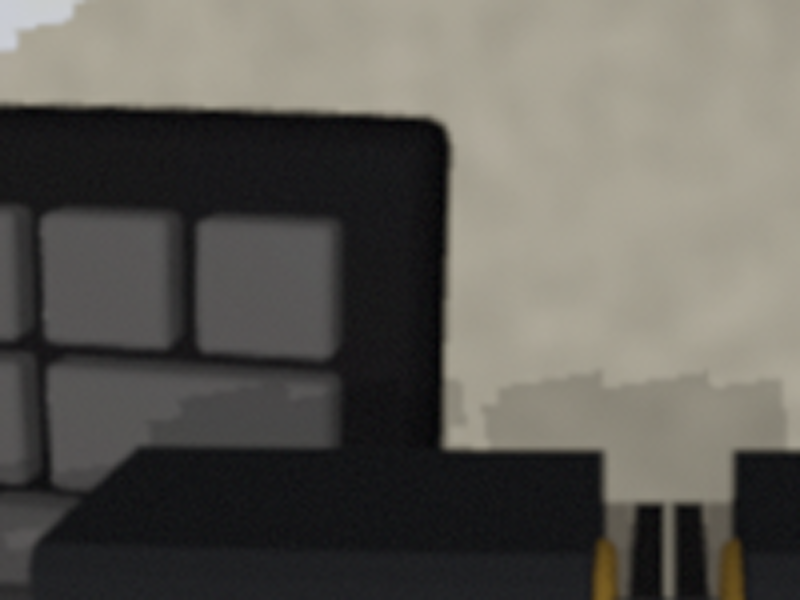

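Run:
```python
from h import *
f=np.load("w4.npz")
for p in [(448,122),(440,440)]:
    P=wonz(f,(150+p[0]/4,150+p[1]/4),.014);print([round(float(v@(P[:2]-O)),4) for v in(ex,ey)])
```

```text
[-0.0832, -0.1606]
[-0.1171, -0.1587]
```

Request:
move_arm(
  deltas=[
    {"dp": [0, 0, -8], "rotation": [0, 0, 0]},
    {"dp": [0, 0, -7], "rotation": [0, 0, 0]},
    {"dp": [0, 0, -6], "rotation": [0, 0, 0]},
    {"dp": [0, 0, -5], "rotation": [0, 0, 0]},
    {"dp": [0, 0, -3], "rotation": [0, 0, 0]},
  ],
)

```text
t: 4.48
eef_pos: [0.5316, -0.05, 0.0039]
ee_rot: [-1.572, -0.002, 3.025]
force: [0.3, -5.5, 4.4]
width: 0.0004
```

```bash
python3 look.py w5 wrist 150 150 350 300
```

```text
t 4.48 pos [ 0.5316 -0.05    0.0039] stand [-0.1369, -0.1548] F [ 0.3 -5.5  4.4]
target [ 0.5325 -0.0584  0.006 ] dp now-axes [-1.9 -2.1  8.2] dp target-axes [-1.9 -2.1  8.2] rot [ 0.07 -0.02  0.12]
k 4.0
```

View pics/w5c.png

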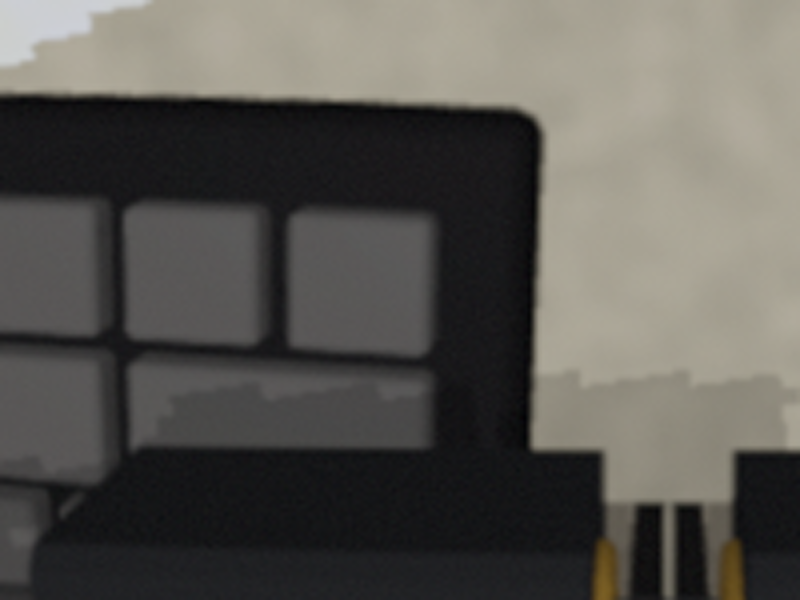

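Run:
```python
from h import *
f=np.load("w5.npz")
for p in [(540,114),(530,440)]:
    P=wonz(f,(150+p[0]/4,150+p[1]/4),.014);print([round(float(v@(P[:2]-O)),4) for v in(ex,ey)])
```

```text
[-0.084, -0.1419]
[-0.1181, -0.1402]
```

The keyboard moved about 18 mm left, so it is now centred within a millimetre or two. I'll retract, rise and go behind it with the jaws open.

Request:
move_arm(
  deltas=[
    {"dp": [0, -2, 20], "rotation": [0, 0, 0]},
    {"dp": [0, -15, 15], "rotation": [0, 0, 0]},
    {"dp": [0, -40, 0], "rotation": [0, 0, 0]},
    {"dp": [10, -40, 0], "rotation": [0, 0, 0]},
    {"dp": [30, -20, -20], "rotation": [0, 0, 0]},
  ],
  jaw=0,
)

```text
t: 4.95
eef_pos: [0.4899, -0.0597, 0.1175]
ee_rot: [-1.569, -0.014, 3.026]
force: [2.6, 0.3, 1.5]
width: 0.0285
```

```bash
python3 -c "
from h import *
from station import arm
plan(arm.get_state(),sw(-.235,.0),.15)"
```

```text
t 4.95 pos [ 0.4899 -0.0597  0.1175] stand [-0.1772, -0.1692] F [2.6 0.3 1.5]
target [0.4521 0.1151 0.15  ] dp now-axes [  58.2  -31.9 -169.2] dp target-axes [  57.8  -32.5 -169.2] rot [-0.08  0.04  0.82]
```

Request:
move_arm(
  deltas=[
    {"dp": [20, -10, -35], "rotation": [0, 0, 0.8]},
    {"dp": [20, 0, -35], "rotation": [0, 0, 0]},
    {"dp": [15, 0, -35], "rotation": [0, 0, 0]},
    {"dp": [5, 0, -35], "rotation": [0, 0, 0]},
    {"dp": [0, 0, -15], "rotation": [0, 0, 0]},
  ],
)

```text
t: 5.37
eef_pos: [0.4455, 0.1092, 0.1344]
ee_rot: [-1.58, 0.01, 3.021]
force: [-1.0, -0.0, -0.2]
width: 0.0614
```

Request:
move_arm(
  deltas=[
    {"dp": [0, 0, 0], "rotation": [0, 0, 0]},
  ],
)

```text
t: 5.45
eef_pos: [0.4456, 0.1126, 0.1348]
ee_rot: [-1.582, 0.011, 3.024]
force: [0.7, 0.5, -0.4]
width: 0.0684
```

```bash
python3 look.py w6 wrist 130 0 510 285;python3 -c "
from h import *
from station import arm
plan(arm.get_state(),sw(-.235,.0),.01)"
```

```text
t 5.45 pos [0.4456 0.1126 0.1348] stand [-0.2411, -0.0032] F [ 0.7  0.5 -0.4]
target [ 0.5325 -0.0584  0.006 ] dp now-axes [-104.9  128.2  161.1] dp target-axes [-106.1  128.8  159.8] rot [ 0.62 -0.06 -0.64]
k 2.1052631578947367
t 5.50 pos [0.4454 0.1117 0.1346] stand [-0.2412, -0.0042] F [ 0.2  0.3 -0.3]
target [0.4521 0.1151 0.01  ] dp now-axes [ -4.9 124.7  -2.9] dp target-axes [ -6.2 124.6  -4.2] rot [ 0.6  -0.07 -0.61]
```

View pics/w6.png

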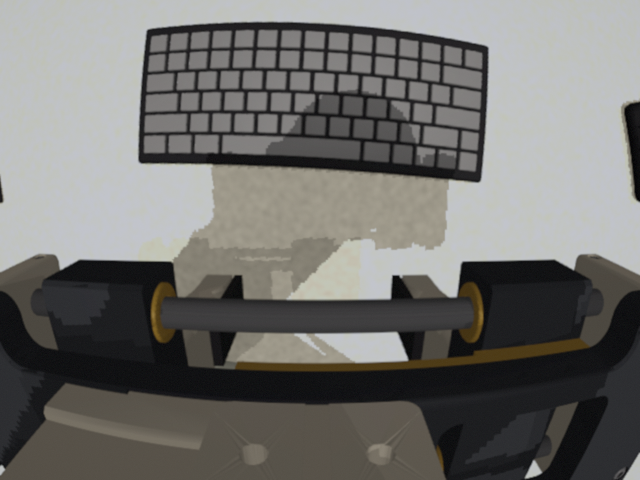

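View pics/w6c.png

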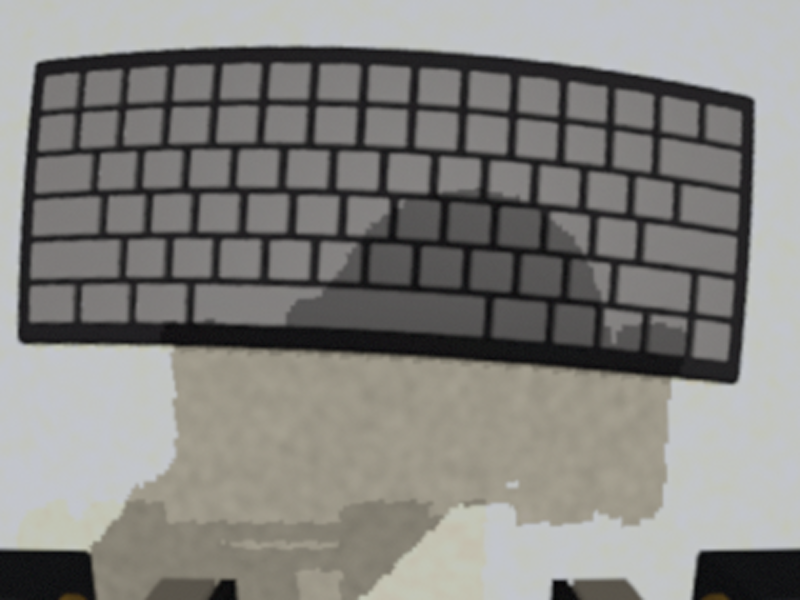

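Run:
```python
from h import *
f=np.load("w6.npz")
C=[]
for p in [(37,63),(752,100),(738,378),(20,339)]:
    P=wonz(f,(130+p[0]/2.105,p[1]/2.105),.014);C.append([ex@(P[:2]-O),ey@(P[:2]-O)]);print(np.round(C[-1],4))
C=np.array(C);print(C.mean(0),np.degrees(np.arctan2(*( -(C[0]-C[1]+C[3]-C[2])*[1,-1]))))
```

```text
[-0.0698  0.1359]
[-0.0865 -0.139 ]
[-0.1959 -0.1331]
[-0.18    0.1421]
[-0.13304715  0.00147202] -3.3952119571170716
```

Request:
move_arm(
  deltas=[
    {"dp": [0, 35, -4], "rotation": [0.5, 0, -0.6]},
    {"dp": [0, 35, 0], "rotation": [0, 0, 0]},
    {"dp": [0, 25, 0], "rotation": [0, 0, 0]},
    {"dp": [0, 15, 0], "rotation": [0, 0, 0]},
    {"dp": [0, 0, 0], "rotation": [0, 0, 0]},
  ],
)

```text
t: 5.92
eef_pos: [0.4478, 0.1169, 0.0222]
ee_rot: [-1.577, 0.004, 3.026]
force: [0.5, -0.1, 0.4]
width: 0.0875
```

```bash
python3 -c "
from h import *
from station import arm
plan(arm.get_state(),sw(-.215,.0),.006)"
```

```text
t 5.92 pos [0.4478 0.1169 0.0222] stand [-0.2395, 0.0013] F [ 0.5 -0.1  0.4]
target [0.4719 0.1128 0.006 ] dp now-axes [-24.4  16.3   1.4] dp target-axes [-24.5  16.2   1.3] rot [ 0.37  0.01 -0.23]
```

Request:
move_arm(
  deltas=[
    {"dp": [0, 10, 1], "rotation": [0.3, 0, -0.2]},
    {"dp": [-5, 6, 0], "rotation": [0, 0, 0]},
    {"dp": [-8, 0, 0], "rotation": [0, 0, 0]},
    {"dp": [-6, 0, 0], "rotation": [0, 0, 0]},
    {"dp": [0, 0, 0], "rotation": [0, 0, 0]},
  ],
)

```text
t: 6.33
eef_pos: [0.469, 0.1116, 0.0068]
ee_rot: [-1.571, -0.0, 3.024]
force: [0.7, 0.8, 0.9]
width: 0.0878
```

```bash
python3 -c "
from h import *
from station import arm
plan(arm.get_state(),sw(-.015,.0),.005)"
```

```text
t 6.33 pos [0.469  0.1116 0.0068] stand [-0.2178, -0.0015] F [0.7 0.8 0.9]
target [0.6706 0.0896 0.005 ] dp now-axes [-202.8    1.7   -1.8] dp target-axes [-202.8    1.8   -1.5] rot [ 0.01 -0.09  0.02]
```

Request:
move_arm(
  deltas=[
    {"dp": [-8, 1, 0], "rotation": [0, 0, 0]},
    {"dp": [-8, 0, 0], "rotation": [0, 0, 0]},
    {"dp": [-8, 0, 0], "rotation": [0, 0, 0]},
    {"dp": [-8, 0, 0], "rotation": [0, 0, 0]},
    {"dp": [-8, 0, 0], "rotation": [0, 0, 0]},
  ],
)

```text
t: 6.75
eef_pos: [0.5107, 0.1054, 0.0074]
ee_rot: [-1.571, -0.002, 3.022]
force: [-3.5, 0.7, -0.0]
width: 0.088
```

```bash
python3 look.py w7 wrist 130 0 510 285; python3 -c "
from h import *
from station import arm
plan(arm.get_state(),sw(-.015,.0),.005)"
```

```text
t 6.75 pos [0.5107 0.1054 0.0074] stand [-0.1757, -0.0029] F [-3.5  0.7 -0. ]
target [ 0.5325 -0.0584  0.006 ] dp now-axes [-41.2   1.2 160. ] dp target-axes [-40.7   1.4 160.1] rot [ 0.03 -0.19  0.1 ]
k 2.1052631578947367
t 6.80 pos [0.5127 0.1058 0.0075] stand [-0.1737, -0.0022] F [3.1 0.6 0.6]
target [0.6706 0.0896 0.005 ] dp now-axes [-158.7    2.5   -2.7] dp target-axes [-158.7    2.5   -2.2] rot [ 0.06 -0.16  0.01]
```

View pics/w7.png

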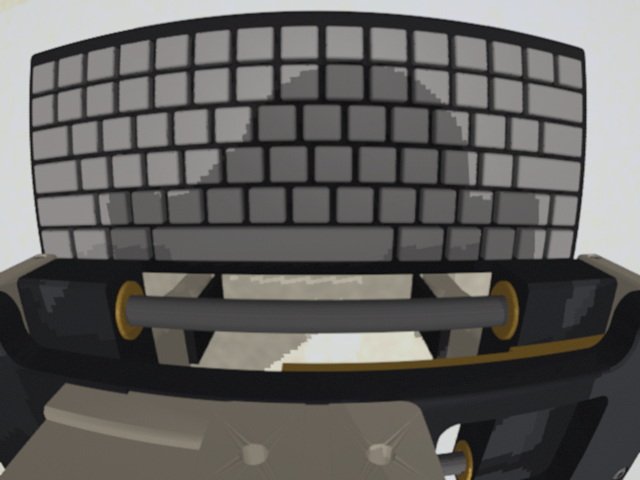

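Request:
move_arm(
  deltas=[
    {"dp": [-9, 1, 0], "rotation": [0, -0.1, 0]},
    {"dp": [-9, 1, 0], "rotation": [0, 0, 0]},
    {"dp": [-9, 0, 0], "rotation": [0, 0, 0]},
    {"dp": [-9, 0, 0], "rotation": [0, 0, 0]},
    {"dp": [-9, 0, 0], "rotation": [0, 0, 0]},
  ],
)

```text
t: 7.22
eef_pos: [0.5559, 0.0987, 0.0052]
ee_rot: [-1.569, -0.007, 3.024]
force: [-6.2, 1.7, 4.8]
width: 0.088
```

```bash
python3 look.py w8 wrist; python3 -c "
from h import *
from station import arm
plan(arm.get_state(),sw(-.015,.0),.005)
f=np.load('w7.npz')
for p in [(33,55),(583,50)]:
    P=wonz(f,p,.014);print(ex@(P[:2]-O),ey@(P[:2]-O))"
```

```text
t 7.22 pos [0.5559 0.0987 0.0052] stand [-0.13, -0.0043] F [-6.2  1.7  4.8]
target [ 0.5325 -0.0584  0.006 ] dp now-axes [  4.7  -0.4 158.7] dp target-axes [  5.   -0.8 158.7] rot [-0.12 -0.11  0.39]
t 7.27 pos [0.5581 0.099  0.0054] stand [-0.1278, -0.0037] F [ 2.8 -0.5  0.4]
target [0.6706 0.0896 0.005 ] dp now-axes [-1.128e+02 -1.000e-01 -3.900e+00] dp target-axes [-112.8    0.4   -3.7] rot [-0.08 -0.08  0.28]
-0.052058627783315936 0.14021460293580096
-0.05308059153800359 -0.13400941760906337
```

View pics/w8.png

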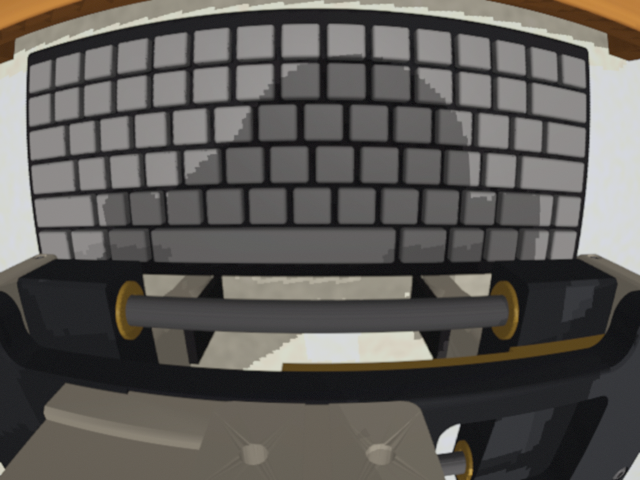

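Request:
move_arm(
  deltas=[
    {"dp": [-9, 0, -1], "rotation": [0, 0, 0.3]},
    {"dp": [-9, 0, -1], "rotation": [0, 0, 0]},
    {"dp": [-9, 0, 0], "rotation": [0, 0, 0]},
    {"dp": [-9, 0, 0], "rotation": [0, 0, 0]},
    {"dp": [-9, 0, 0], "rotation": [0, 0, 0]},
  ],
)

```text
t: 7.68
eef_pos: [0.6005, 0.0942, 0.0049]
ee_rot: [-1.566, -0.007, 3.023]
force: [-5.9, 1.2, 4.7]
width: 0.0879
```

```bash
python3 look.py w9 wrist; python3 -c "
from h import *
from station import arm
plan(arm.get_state(),sw(-.011,.0),.005)"
```

```text
t 7.68 pos [0.6005 0.0942 0.0049] stand [-0.0852, -0.0035] F [-5.9  1.2  4.7]
target [ 0.5325 -0.0584  0.006 ] dp now-axes [ 49.5  -0.  159.6] dp target-axes [ 49.8  -1.1 159.5] rot [-0.26 -0.14  0.38]
t 7.73 pos [0.6028 0.0944 0.0051] stand [-0.0829, -0.0031] F [1.9 1.1 1. ]
target [0.6746 0.0892 0.005 ] dp now-axes [-71.9  -0.2  -3.3] dp target-axes [-71.9   0.1  -3.1] rot [-0.22 -0.12  0.25]
```

View pics/w9.png

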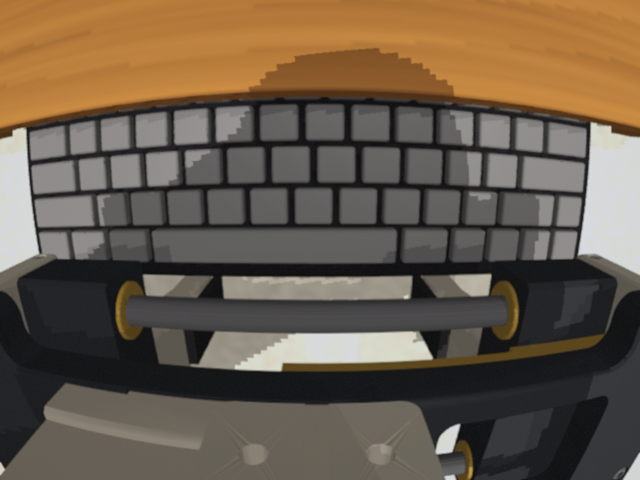

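The keyboard is sliding straight into the gap. The rest of the push goes in two stages.

Request:
move_arm(
  deltas=[
    {"dp": [-9, 0, -1], "rotation": [-0.2, 0, 0.3]},
    {"dp": [-9, 0, -1], "rotation": [0, 0, 0]},
    {"dp": [-9, 0, 0], "rotation": [0, 0, 0]},
    {"dp": [-9, 0, 0], "rotation": [0, 0, 0]},
    {"dp": [-8, 0, 0], "rotation": [0, 0, 0]},
  ],
)

```text
t: 8.15
eef_pos: [0.6441, 0.0904, 0.0046]
ee_rot: [-1.568, -0.006, 3.023]
force: [-6.9, 1.0, 5.5]
width: 0.0876
```

```bash
python3 look.py w10 wrist; python3 look.py s10 scene 280 205 550 385; python3 -c "
from h import *
from station import arm
plan(arm.get_state(),sw(-.011,.0),.005)"
```

```text
t 8.15 pos [0.6441 0.0904 0.0046] stand [-0.0414, -0.0023] F [-6.9  1.   5.5]
target [ 0.5325 -0.0584  0.006 ] dp now-axes [ 93.2  -0.4 161. ] dp target-axes [ 93.6  -1.4 160.7] rot [-0.16 -0.16  0.33]
t 8.20 pos [0.646  0.0904 0.0047] stand [-0.0395, -0.0021] F [ 0.5 -0.5  0.1]
target [ 0.5325 -0.0584  0.006 ] dp now-axes [ 95.1  -0.6 161.2] dp target-axes [ 95.5  -1.3 160.9] rot [-0.13 -0.15  0.23]
k 2.962962962962963
t 8.25 pos [0.6458 0.0906 0.0046] stand [-0.0398, -0.0019] F [0.9 0.6 0.8]
target [0.6746 0.0892 0.005 ] dp now-axes [-28.8  -0.5  -2. ] dp target-axes [-28.8  -0.4  -1.9] rot [-0.11 -0.17  0.18]
```

View pics/w10.png

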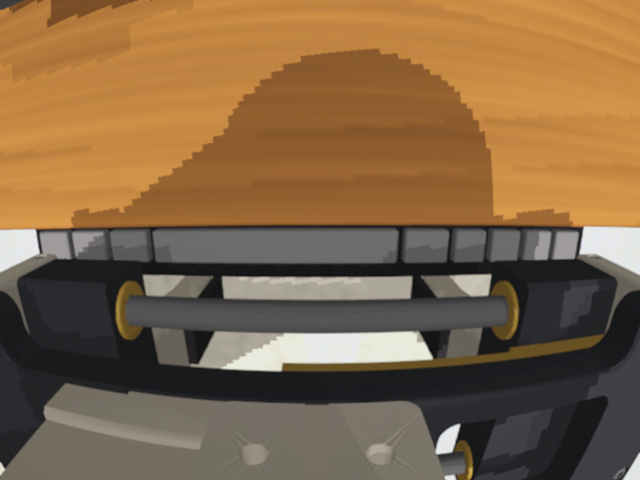

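View pics/s10c.png

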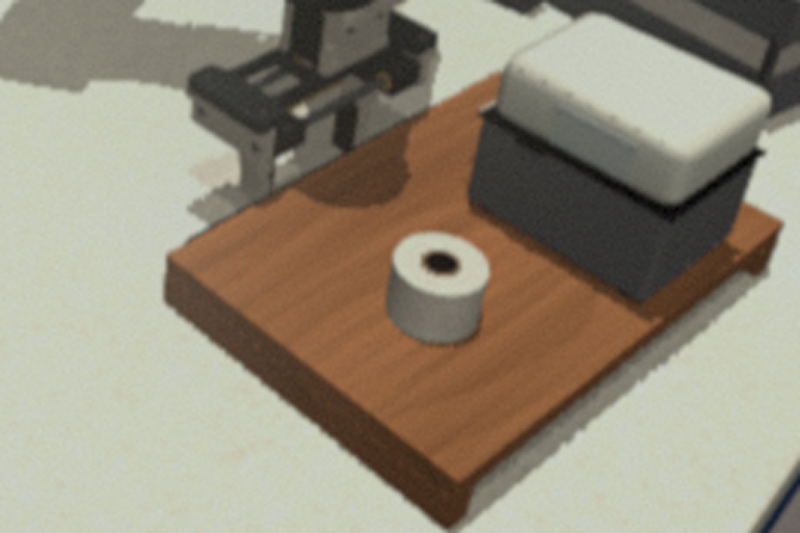

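Request:
move_arm(
  deltas=[
    {"dp": [-7, 0, -1], "rotation": [0, -0.1, 0.2]},
    {"dp": [-6, 0, 0], "rotation": [0, 0, 0]},
    {"dp": [-5, 0, 0], "rotation": [0, 0, 0]},
    {"dp": [-4, 0, 0], "rotation": [0, 0, 0]},
    {"dp": [-3, 0, 0], "rotation": [0, 0, 0]},
  ],
)

```text
t: 8.67
eef_pos: [0.6671, 0.0883, 0.0042]
ee_rot: [-1.567, -0.006, 3.024]
force: [-5.9, 1.6, 5.0]
width: 0.0875
```

```bash
python3 look.py w11 wrist 20 180 620 340;  python3 -c "
from h import *
from station import arm
plan(arm.get_state(),sw(-.011,.0),.005)"
```

```text
t 8.67 pos [0.6671 0.0883 0.0042] stand [-0.0184, -0.0017] F [-5.9  1.6  5. ]
target [ 0.5325 -0.0584  0.006 ] dp now-axes [116.4  -0.5 161.5] dp target-axes [116.6  -1.8 161.3] rot [-0.21 -0.09  0.34]
k 1.3333333333333333
t 8.72 pos [0.6676 0.0883 0.0041] stand [-0.0179, -0.0017] F [-3.8  0.5  2.3]
target [0.6746 0.0892 0.005 ] dp now-axes [-6.8 -0.9 -1.7] dp target-axes [-6.9 -0.9 -1.7] rot [-0.21 -0.09  0.32]
```

View pics/w11c.png

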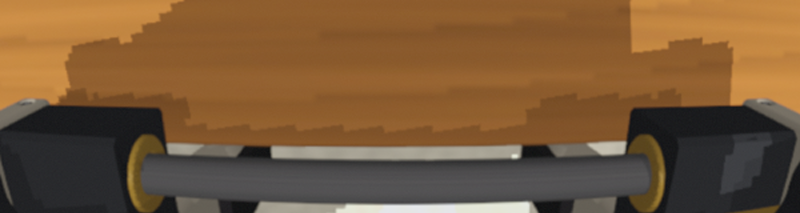

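Request:
move_arm(
  deltas=[
    {"dp": [-3, 0, 0], "rotation": [0, 0, 0.2]},
    {"dp": [-3, 0, 0], "rotation": [0, 0, 0]},
    {"dp": [-2, 0, 0], "rotation": [0, 0, 0]},
  ],
)

```text
t: 8.97
eef_pos: [0.6732, 0.0874, 0.0041]
ee_rot: [-1.566, -0.005, 3.024]
force: [-5.6, 1.7, 4.0]
width: 0.0876
```

```bash
python3 -c "
from h import *
from station import arm
plan(arm.get_state(),sw(-.011,.0),.005)"
```

```text
t 8.97 pos [0.6732 0.0874 0.0041] stand [-0.0121, -0.0019] F [-5.6  1.7  4. ]
target [0.6746 0.0892 0.005 ] dp now-axes [-1.1 -1.  -1.9] dp target-axes [-1.1 -0.9 -1.9] rot [-0.26 -0.1   0.29]
```

Near target with no board contact. I'll back off straight and look.

Request:
move_arm(
  deltas=[
    {"dp": [15, 0, 0], "rotation": [0, 0, 0]},
    {"dp": [35, -5, 0], "rotation": [0, 0, 0]},
    {"dp": [38, -10, 0], "rotation": [0, 0, 0]},
    {"dp": [35, -10, 0], "rotation": [0, 0, 0]},
    {"dp": [15, -10, 0], "rotation": [0, 0, 0]},
  ],
)

```text
t: 9.38
eef_pos: [0.5372, 0.1038, 0.0366]
ee_rot: [-1.568, 0.0, 3.021]
force: [-0.6, 1.0, -0.5]
width: 0.0877
```

Request:
move_arm(
  deltas=[
    {"dp": [0, 0, 0], "rotation": [0, 0, 0]},
  ],
)

```text
t: 9.47
eef_pos: [0.5359, 0.1046, 0.0387]
ee_rot: [-1.57, 0.003, 3.023]
force: [0.4, 1.0, -0.9]
width: 0.0877
```

```bash
python3 look.py w12 wrist 120 60 520 260
```

```text
t 9.47 pos [0.5359 0.1046 0.0387] stand [-0.1506, -0.0008] F [ 0.4  1.  -0.9]
target [ 0.5325 -0.0584  0.006 ] dp now-axes [-15.9  32.9 162.1] dp target-axes [-15.6  32.7 162.2] rot [-0.06 -0.16 -0.18]
k 2.0
```

View pics/w12.png

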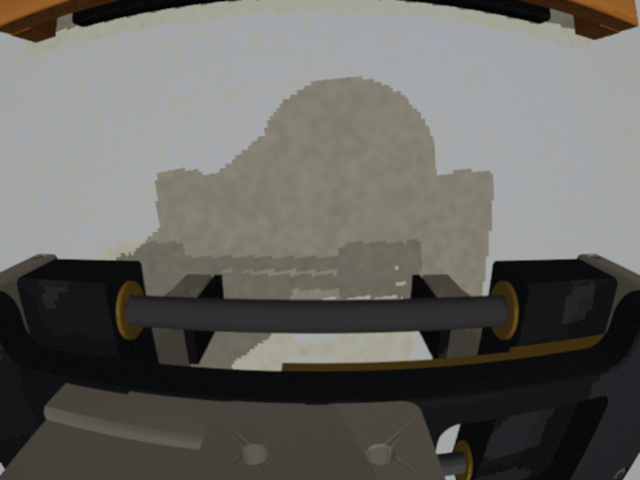

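Run:
```python
import cv2
im=cv2.imread("pics/w12.png")
a=cv2.resize(im[0:55,0:160],None,fx=5,fy=5,interpolation=cv2.INTER_CUBIC);b=cv2.resize(im[0:55,480:640],None,fx=5,fy=5,interpolation=cv2.INTER_CUBIC)
import numpy as np
cv2.imwrite("pics/w12x.png",np.vstack([a,b]))
```

```text
(no output)
```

View pics/w12x.png

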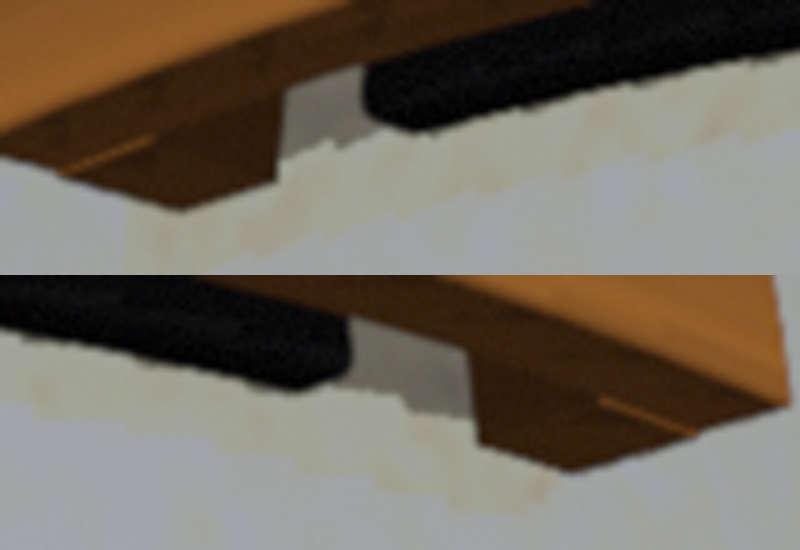

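Run:
```python
from h import *
f=np.load("w12.npz")
for n,p in [("rLo",(182/5,211/5)),("rLi",(277/5,180/5)),("rRi",(480+480/5,165/5)),("rRo",(480+573/5,198/5)),("kL",(415/5,131/5)),("kR",(480+295/5,116/5)),("kmL",(600/5,90/5)),("kmR",(480+100/5,72/5))]:
    P=wonz(f,p,0);print(n,np.round([ex@(P[:2]-O),ey@(P[:2]-O)],4))
```

```text
rLo [-0.0009  0.183 ]
rLi [-0.0008  0.1655]
rRi [ 0.0003 -0.1668]
rRo [-0.0002 -0.1839]
kL [0.0005 0.1425]
kR [ 0.     -0.1363]
kmL [-0.0002  0.1148]
kmR [-1.000e-04 -1.081e-01]
```

The near edge lies at 0 ±1 mm from the rail fronts, square, with y about +3 mm. I'll raise the arm clear and run a final check.

Request:
move_arm(
  deltas=[
    {"dp": [0, -35, 0], "rotation": [0, 0, 0]},
    {"dp": [0, -40, 0], "rotation": [0, 0, 0]},
    {"dp": [0, -40, 0], "rotation": [0, 0, 0]},
    {"dp": [0, -40, -20], "rotation": [0, 0, 0]},
    {"dp": [0, -20, -20], "rotation": [0, 0, 0]},
  ],
)

```text
t: 9.93
eef_pos: [0.5424, 0.1412, 0.2115]
ee_rot: [-1.565, -0.001, 3.02]
force: [1.1, 0.7, 0.1]
width: 0.0879
```

Request:
move_arm(
  deltas=[
    {"dp": [0, 0, 0], "rotation": [0, 0, 0]},
    {"dp": [0, 0, 0], "rotation": [0, 0, 0]},
    {"dp": [0, 0, 0], "rotation": [0, 0, 0]},
  ],
)

```text
t: 10.18
eef_pos: [0.5491, 0.1458, 0.2176]
ee_rot: [-1.574, 0.011, 3.022]
force: [0.2, 0.5, -0.2]
width: 0.0877
```

```bash
python3 look.py top9 top; python3 look.py s13 scene; python3 look.py w13 wrist
```

```text
t 10.18 pos [0.5491 0.1458 0.2176] stand [-0.1422, 0.0417] F [ 0.2  0.5 -0.2]
target [ 0.5325 -0.0584  0.006 ] dp now-axes [ -5.6 211.1 205.2] dp target-axes [ -7.2 211.6 204.7] rot [ 0.16 -0.22 -0.64]
t 10.23 pos [0.5487 0.1454 0.2169] stand [-0.1426, 0.0413] F [ 0.7 -0.7 -0.6]
target [ 0.5325 -0.0584  0.006 ] dp now-axes [ -6.3 210.5 204.7] dp target-axes [ -7.6 210.9 204.3] rot [ 0.11 -0.23 -0.58]
t 10.28 pos [0.5481 0.145  0.2163] stand [-0.1431, 0.0408] F [-0.6 -0.7 -1. ]
target [ 0.5325 -0.0584  0.006 ] dp now-axes [ -7.1 210.1 204. ] dp target-axes [ -8.1 210.3 203.8] rot [ 0.06 -0.25 -0.5 ]
```

View pics/top9.png

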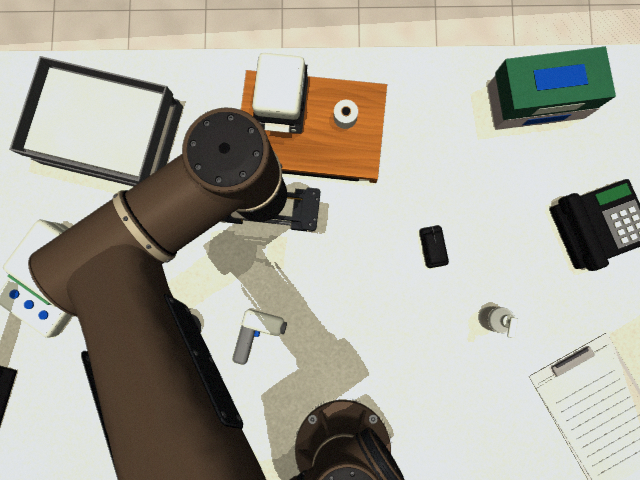

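View pics/w13.png

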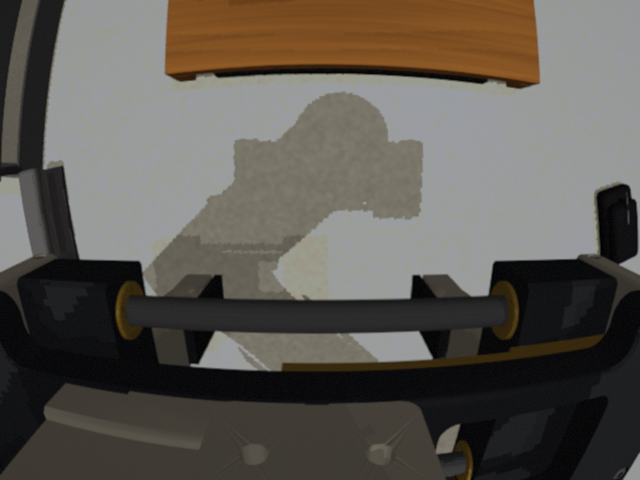

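View pics/s13.png

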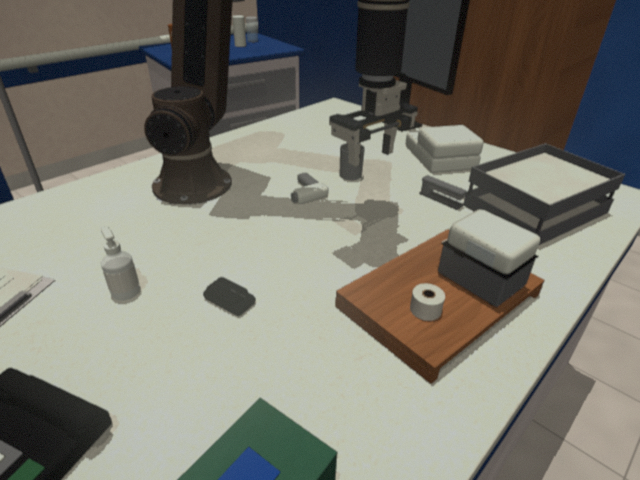

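In the scene view every bystander sits at its starting pixels: pot (351,160), thermometer (310,190), stapler (443,190), mouse (230,295) and bottle (120,275). The arm is clear of everything.

```bash
python3 -c "
from station import arm
print(arm.job_done())"
```

```text
the job is handed in; nothing more can be done
None
```

The keyboard is in the gap under the printer stand with its near edge level with the front of the board, and I handed the job in at about 10 s.

- **Pushes:** With the fingers shut, I nudged the keyboard about 18 mm to the left to centre it on the gap. With the jaws open, I then pushed its near edge straight in, which also squared it up. The wrist force stayed under about 9 N in the readings I took.
- **Keyboard position:** The last close measurement, from the wrist camera before the arm rose, put the near edge within about 1 mm of the rail fronts. It was about 3 mm left of centre and square within about 0.2°. I did not re-measure those figures after raising the arm, but a final wrist picture showed the keyboard still in place.
- **Other items:** The mouse, stapler, bottle, pen pot and thermometer looked unmoved, judged by eye in the last scene and top pictures. In the top view the arm hid the stapler and pen pot.
- **Clearance:** The gripper ended about 0.22 m above the counter, touching nothing.
- **Disagreements:** The two camera views differed by up to about 2 mm in plan and about 6 mm in height. The fingers turned out thinner than the 21 mm per side I had assumed, so I set the nudge from the wrist camera instead.

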